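Fetch the drill battery from behind the cans and put it on charge

TASK

The drill battery stands behind the three cans in the grey caddy: first clear all three cans onto the black mat, standing, with the battery still left in its place. Then set the battery upright down in the charger's pocket, its length along the pocket's, let go of it, and only after that put each can back on the caddy, centred on the disc of its own colour. Keep the cans and the battery upright all the while, do not shift the screw jar, and leave everything standing on its own.

Things in the scene. Friction and masses are not known exactly. Their poses are not given: they have to be found in the camera images.
- blue_can: aerosol-like can, blue, with a white paper band at a third of its height and a white cap; standing upright. Straight round body 52 mm in diameter up to 112 mm, then a narrower cap; 130 mm high in all, about 0.25 kg. Origin: centre of its underside; z up. It starts on the disc of its own colour.
- red_can: aerosol-like can, red, with a white paper band at a third of its height and a steel cone top; standing upright. Straight round body 52 mm in diameter up to 112 mm, then a narrowing cone; 130 mm high in all, about 0.25 kg. Origin: centre of its underside; z up. It starts on the disc of its own colour.
- yellow_can: aerosol-like can, yellow, with a white paper band at a third of its height and a black spout on a steel lid; standing upright. Straight round body 52 mm in diameter up to 112 mm, then a narrower lid and spout; 130 mm high in all, about 0.25 kg. Origin: centre of its underside; z up. It starts on the disc of its own colour.
- battery: drill battery pack, an upright block: black with an orange top and two brass contact strips; 70 mm (its x) by 46 mm (its y) by 55 mm high (56.5 mm over the contacts), about 0.35 kg. Either way round is the same. Origin: centre of its underside; z up. It starts behind the row of cans in the grey caddy, beside the screw jar.
- disc_blue: flat round blue disc, 68 mm in diameter, 3 mm thick, fixed on the grey caddy's base board: home of the blue can. Origin: centre of its underside; the can stands 3 mm above it. Its y runs along the row of discs, +x to the caddy's back. The three discs lie 90 mm apart in a row along the caddy's edge nearest the robot, in varying order.
- disc_red: flat round red disc, 68 mm in diameter, 3 mm thick, fixed on the grey caddy's base board: home of the red can. Origin: centre of its underside; the can stands 3 mm above it. Its y runs along the row of discs, +x to the caddy's back. The battery and jar stand in a second row, 75 mm behind the row of discs.
- disc_yellow: flat round yellow disc, 68 mm in diameter, 3 mm thick, fixed on the grey caddy's base board: home of the yellow can. Origin: centre of its underside; the can stands 3 mm above it. Its y runs along the row of discs, +x to the caddy's back. The caddy (170 x 270 mm, base 12 mm high) is fixed; steel rims at back and sides reach 24 mm above the bench; front open.
- mat: square black rubber mat, 190 x 190 mm and 4 mm thick, fixed flat on the bench to one side of the caddy (either side). Origin: centre of its underside; x and y along its edges.
- charger: battery charger fixed on the bench on the other side of the caddy: a grey cradle with an open-topped pocket 88 mm (its x) by 64 mm (its y). Pocket floor 10 mm and rim 20 mm above the bench, walls 6 mm thick. A black head, 28 mm high and 35 mm long, adjoins the +x end of the cradle. Origin: on the bench, under the centre of the pocket; z up.
- screw_jar: small glass jar of brass screws with a green lid, 54 mm in diameter and 55 mm high, standing in the back row of the caddy about 110 mm from the battery, centre to centre. Loose; to be left alone. Origin: centre of its underside.

How it is judged (in metres and radians):
On the way, in this order (a step that is already met when the one before it is completed fails the run):
1. all three cans stand released on the black mat, the battery still in its place in the caddy (x of blue_can in the frame of mat between -0.09 and 0.09 m and y of blue_can in the frame of mat between -0.09 and 0.09 m and z of blue_can in the frame of mat between 0 and 0.01 m and linear speed of each of blue_can, red_can, yellow_can below 0.02 m/s and angular speed of each of blue_can, red_can, yellow_can below 0.2 rad/s and angle between each of blue_can, red_can, yellow_can's own z axis and vertical below 0.1 rad and contact force between the fingers and blue_can below 0.3 N and x of red_can in the frame of mat between -0.09 and 0.09 m and y of red_can in the frame of mat between -0.09 and 0.09 m and z of red_can in the frame of mat between 0 and 0.01 m and contact force between the fingers and red_can below 0.3 N and x of yellow_can in the frame of mat between -0.09 and 0.09 m and y of yellow_can in the frame of mat between -0.09 and 0.09 m and z of yellow_can in the frame of mat between 0 and 0.01 m and contact force between the fingers and yellow_can below 0.3 N and distance of battery from where it was at the start of the episode below 0.03 m), for 0.2 s.
2. the battery sits flat and released in the charger's pocket while all three cans stand on the mat (horizontal distance between battery and charger below 0.015 m and z of battery in the frame of charger between 0.006 and 0.014 m and angle between the x axis of battery and the x axis of charger, either way round below 0.35 rad and linear speed of each of battery, blue_can, red_can, yellow_can below 0.02 m/s and angular speed of each of battery, blue_can, red_can, yellow_can below 0.2 rad/s and angle between each of battery, blue_can, red_can, yellow_can's own z axis and vertical below 0.1 rad and contact force between the fingers and battery below 0.3 N and x of blue_can in the frame of mat between -0.09 and 0.09 m and y of blue_can in the frame of mat between -0.09 and 0.09 m and z of blue_can in the frame of mat between 0 and 0.01 m and contact force between the fingers and blue_can below 0.3 N and x of red_can in the frame of mat between -0.09 and 0.09 m and y of red_can in the frame of mat between -0.09 and 0.09 m and z of red_can in the frame of mat between 0 and 0.01 m and contact force between the fingers and red_can below 0.3 N and x of yellow_can in the frame of mat between -0.09 and 0.09 m and y of yellow_can in the frame of mat between -0.09 and 0.09 m and z of yellow_can in the frame of mat between 0 and 0.01 m and contact force between the fingers and yellow_can below 0.3 N), for 0.2 s.
At the end, for the whole second after the job is handed in: Battery flat in the charger's pocket (15 mm of its centre, 0.35 rad of its length); each can on the disc of its own colour, within 15 mm of centre; screw jar within 25 mm of where it was; all upright within 0.1 rad, released and at rest (horizontal distance between battery and charger below 0.015 m and z of battery in the frame of charger between 0.006 and 0.014 m and angle between the x axis of battery and the x axis of charger, either way round below 0.35 rad and linear speed of each of battery, blue_can, red_can, yellow_can below 0.02 m/s and angular speed of each of battery, blue_can, red_can, yellow_can below 0.2 rad/s and angle between each of battery, blue_can, red_can, yellow_can, screw_jar's own z axis and vertical below 0.1 rad and contact force between the fingers and battery below 0.3 N and horizontal distance between blue_can and disc_blue below 0.015 m and z of blue_can in the frame of disc_blue between -0.001 and 0.008 m and contact force between the fingers and blue_can below 0.3 N and horizontal distance between red_can and disc_red below 0.015 m and z of red_can in the frame of disc_red between -0.001 and 0.008 m and contact force between the fingers and red_can below 0.3 N and horizontal distance between yellow_can and disc_yellow below 0.015 m and z of yellow_can in the frame of disc_yellow between -0.001 and 0.008 m and contact force between the fingers and yellow_can below 0.3 N and distance of screw_jar from where it was at the start of the episode below 0.025 m); the robot touches nothing.
It fails at once if a can or the battery is tipped by more than 0.5 rad (angle between any of blue_can, red_can, yellow_can, battery's own z axis and vertical above 0.5 rad).
It fails at once if the screw jar is shifted by more than 25 mm or tipped (distance of screw_jar from where it was at the start of the episode above 0.025 m or angle between screw_jar's own z axis and vertical above 0.4 rad).
It also fails if it takes over 138 s, if anything falls off the work surface, if the arm or the gripper's body presses on something with over 40 N, if the wrist force passes 120 N, or if a joint passes its speed limit or range.

ROBOT

A 6-joint arm with a two-finger parallel gripper is mounted at the origin on the work surface. World frame = base frame: x ahead of the robot, y to its left, z up, the work surface at z = 0. Lengths are in mm, angles in rad, forces in N, time in s.
With the tool pointing down it reaches from about 375 to 975 mm from the base axis. Payload 3.8 kg.
Tool frame: the origin (TCP) lies between the finger pads; the fingertips stand 22 mm ahead of it and the grasp point (between the pads) lies 3 mm ahead of it; z points along the fingers, y is the line along which they close (so a half turn about z gives the same grasp; the last joint's range is limited). The gripper opens to 88 mm and grips with 3 to 60 N. Pads are 18 mm wide; open, the fingers measure 123 mm over their backs; the gripper's body (75 mm by 187 mm) begins 45 mm behind the grasp point.
Start: joints at [-1.377, 0.264, 1.604, -0, 1.274, -0.037], TCP at [154.405, -657.098, 260.706] pointing down, gripper open.
Joint ranges: [-2.63, 2.63], [-0.94, 2.18], [0.31, 2.57], [-1.31, 4.45], [0, 2.66], [-2.55, 2.55]. Speed limits (rad/s): [2.57, 2.57, 3.14, 3.14, 3.14, 3.14].

INTERFACE

Orientations are given as a rotation vector (axis times angle).
In Python, from plant import robot, vision, close_job gives the robot as it stands. The module is installed in compiled form; this text tells all that it offers.
- The arm moves only by the tool send_rows, never from a script. Its argument "targets" is a list of rows, each an object with "offset": the shift along the tool's x, y, z in mm, a list of three; "twist": the turn about the tool's z in degrees; "fingers": the finger opening in mm, from 0 to 88.1. In form: [{"offset": [x, y, z], "twist": twist, "fingers": fingers}, ...]. A call has 1 to 8 rows; each row is the pose to reach, as a shift and turn from the pose commanded when the call began, along the tool's axes at that moment; what a row does not reach only later rows make up. A row lasts 1/10 s, in which the tool goes at most 50 mm and 8.59 degrees, less where a joint would pass 70% of its speed; a pose out of reach is approached as far as the arm can. A call with a gripper value outside its range is refused whole. The fingers move at their own pace and stop on an object; the grip force is fixed at half the most. Time passes only in rows, so rows that repeat a pose let the fingers close. It gives the time, the measured TCP pose, the force and the opening at its end, in the units of the state.
- robot.state(): the state, without advancing time (a new reading comes with each control period).
- vision.grab_frame(name): name is "scene" or "top" or "wrist"; returns a dict with "image" (480x640x3 uint8, blue, green, red), "range_z" (480x640 float32, mm along the optical axis (not along the pixel's ray), 0 where there is no reading), "K" (3x3 intrinsics, pixels), "origin" and "rotation" of the camera in the world. Camera axes: x right, y up, looking along -z (the intrinsics and any distortion apply to the point x, -y, -z); pixel columns grow to the right and rows downward; lengths in mm; the calibration is good to about 2 mm. A picture is of the moment at which its call begins.
- close_job(): hands the job in, once; it reports no verdict.
The state is a dict: "time_s": time; "q": joint angles; "qvel": joint speeds; "joint_efforts": joint torques, N m; "ee_pos": TCP position; "eef_rot": TCP orientation; "ft_force": force on the tool from outside, world axes, zero at the start; "torque": the same for the moment, N m; "gripper_width": opening from 0.0 (shut) to 1.0 (fully open).
Only numpy, scipy, OpenCV 4.12 (cv2) and the standard library are available. Lean on these libraries where they do the work, as an engineer would, in place of code of your own. Each camera call takes 0.05 s, during which the arm holds its last target. There are 200 camera calls.

## Working session

There is one attempt and no reset: what is moved stays moved. The work goes in short steps, Python scripts to look and compute and a tool call to move; the robot and the scene stay as the last step left them, time stands still between calls to the robot, and variables do not carry over. Pictures are saved under pics/ and viewed, on a budget of 14 in all, crops included, one or two more only if the job needs it, and the job is handed in when it is done.

Besides the shell and the picture viewer there is one more tool, called after "Request:" by a JSON object that holds its "op" and its "data", one argument or row to a line. send_rows: Moves the arm, as the interface text tells. Its arguments: {"type":"object","properties":{"targets":{"type":"array","items":{"type":"object","properties":{"offset":{"type":"array","items":{"type":"number"}},"twist":{"type":"number"},"fingers":{"type":"number"}}}}},"required":["targets"]}

```bash
mkdir -p pics; cat > h.py <<'E'
import numpy as np, cv2
from plant import robot, vision
def grab(n,save=None):
    f=vision.grab_frame(n)
    if save: cv2.imwrite('pics/'+save,f['image'])
    return f
def R(f):
    r=np.array(f['rotation'],float); return r if r.shape==(3,3) else cv2.Rodrigues(r)[0]
def ray(f,u,v):
    K=np.array(f['K']); d=np.array([(u-K[0,2])/K[0,0],-(v-K[1,2])/K[1,1],-1.]); return R(f)@d
def onplane(f,u,v,z):
    o=np.array(f['origin'],float); d=ray(f,u,v); return o+d*(z-o[2])/d[2]
def cloud(f):
    K=np.array(f['K']); v,u=np.mgrid[:480,:640]; Z=f['range_z'].astype(float)
    P=np.stack([(u-K[0,2])/K[0,0]*Z,-(v-K[1,2])/K[1,1]*Z,-Z],-1)
    return P@R(f).T+np.array(f['origin'],float)
E
python3 - <<'E'
from h import *
for n in('top','scene'):
    f=grab(n,n+'0.png'); print(n,f['K'],f['origin'],f['rotation'],{k for k in f})
print(robot.state())
E
```

```text
top [[515.56185513   0.         311.31148933]
 [  0.         515.56185513 234.84136015]
 [  0.           0.           1.        ]] [480.48245028  -4.95572864 971.04886414] [ 0.05761559 -0.05882522 -1.54966929] {'rotation', 'origin', 'image', 'range_z', 'K'}
scene [[494.45325408   0.         315.64710828]
 [  0.         494.45325408 238.24164544]
 [  0.           0.           1.        ]] [1172.16811795 -210.52838902  779.35239612] [0.64922021 0.45362301 1.17251847] {'rotation', 'origin', 'image', 'range_z', 'K'}
{'time_s': 0.1, 'q': array([-1.37688249e+00,  2.64653706e-01,  1.60522630e+00, -2.63823528e-05,
        1.27368167e+00, -3.69124850e-02]), 'qvel': array([ 0.00100361, -0.00186948, -0.00060953, -0.00143575, -0.00139015,
       -0.00128314]), 'joint_efforts': array([-1.00535499e-04, -5.03617966e+01, -3.58070576e+01,  7.30375573e-02,
        2.33339507e-02, -4.65059441e-05]), 'ee_pos': array([ 154.29652457, -656.52363488,  259.53471098]), 'eef_rot': array([-3.11874320e+00, -3.61562995e-01,  2.81864378e-04]), 'ft_force': array([-0.02854004,  0.43053426, -0.26057338]), 'torque': array([-0.02396495, -0.00860474,  0.0242574 ]), 'gripper_width': 1.0029971430401583}
```

View pics/top0.png

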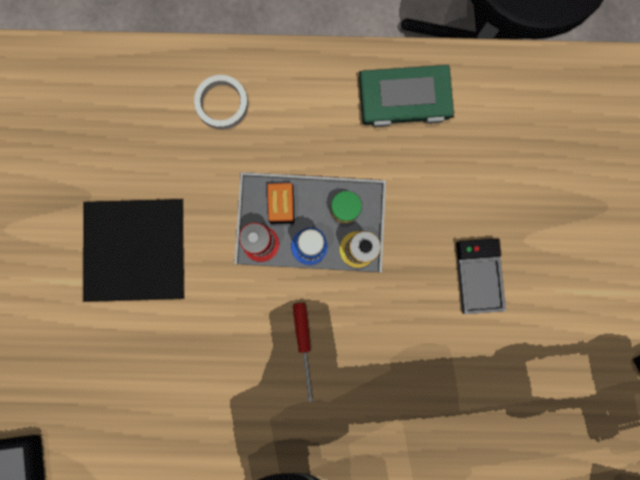

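View pics/scene0.png

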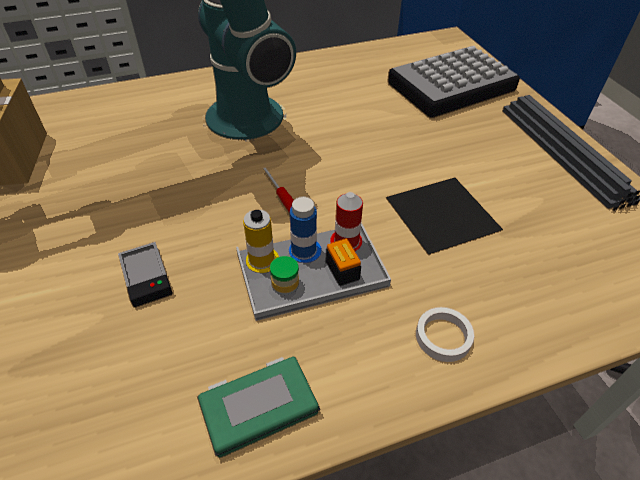

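Top view: the mat is on the left (px 133,250) and the charger on the right (480,278), with its head toward +x. The cans run red (255,238), blue (311,243), yellow (365,247). The battery is behind red (281,202) and the jar is at (346,206). The scene view agrees.

```bash
cat > m.py <<'E'
from h import *
f=grab('top'); im=f['image']; P=cloud(f); hsv=cv2.cvtColor(im,cv2.COLOR_BGR2HSV); H,S,V=[hsv[...,i].astype(int) for i in range(3)]
def rect(m,z,name,mn=30):
    n,l,s,c=cv2.connectedComponentsWithStats(m.astype(np.uint8))
    i=1+np.argmax(s[1:,4]); ys,xs=np.nonzero(l==i)
    cnt=cv2.findContours((l==i).astype(np.uint8),0,2)[0][0].reshape(-1,2)
    w=np.array([onplane(f,u,v,z)[:2] for u,v in cnt],np.float32)
    (cx,cy),(a,b),t=cv2.minAreaRect(w); px=np.median(P[ys,xs],0)
    print(name,'px',np.round([xs.mean(),ys.mean()]),'rect c',np.round((cx,cy),1),'size',np.round((a,b),1),'ang',round(t,1),'depth-z',round(px[2],1),'n',len(xs))
box=lambda x0,y0,x1,y1:(lambda m:(m.__setitem__((slice(y0,y1),slice(x0,x1)),True),m)[1])(np.zeros((480,640),bool))
orange=(H>5)&(H<22)&(S>170)&(V>120)
rect(box(255,170,305,235)&orange,67,'battery top')
rect(box(320,170,375,235)&(H>45)&(H<75)&(S>120),67,'jar')
rect(box(60,180,210,320)&(V<60),4,'mat')
rect(box(440,220,525,330)&(P[...,2]>14)&(P[...,2]<40),20,'charger all')
rect(box(440,220,525,330)&(P[...,2]>24)&(P[...,2]<40),28,'charger head')
rect(box(440,220,525,330)&(P[...,2]>6)&(P[...,2]<14.5),10,'pocket floor')
for n,b in dict(red=(230,210,283,270),blue=(284,210,335,270),yellow=(336,220,390,275)).items():
    m=box(*b)
    mm=m&(P[...,2]>110); q=P[mm]
    print(n,'zmax',q[:,2].max(),'top c',[np.round(q[(q[:,2]>a)].mean(0),1) for a in(110,125,138)])
    col={'red':((H<6)|(H>174)),'blue':(H>100)&(H<125),'yellow':(H>20)&(H<33)}[n]&(S>130)&m
    lo=col&(P[...,2]<30)
    w=np.array([onplane(f,u,v,15)[:2] for v,u in np.argwhere(lo)],np.float32)
    h=cv2.minEnclosingCircle(w); print('  disc circ',np.round(h[0],1),round(h[1],1),len(w))
    body=m&(P[...,2]>40)&(P[...,2]<127); q=P[body]; 
    print('  body xy bbox',q[:,:2].min(0).round(),q[:,:2].max(0).round())
m=box(220,160,400,290)&(P[...,2]>8)&(P[...,2]<30)
rect(m,18,'caddy')
E
python3 m.py
```

```text
battery top px [280. 202.] rect c [604.9  51.6] size [64.2 42.5] ang 1.3 depth-z 67.4 n 651
jar px [346. 205.] rect c [601.9 -65.2] size [49.8 49.5] ang 1.0 depth-z 67.4 n 667
mat px [133. 250.] rect c [518.  328.6] size [185.2 184.9] ang 2.9 depth-z 4.9 n 9758
charger all px [480. 265.] rect c [ 483.4 -319.7] size [135.2  79.8] ang 5.3 depth-z 25.2 n 1513
charger head px [480. 248.] rect c [ 532.9 -314. ] size [34.8 76.1] ang 5.6 depth-z 28.3 n 782
pocket floor px [482. 285.] rect c [ 465.9 -324.3] size [88.3 63.6] ang 5.7 depth-z 10.4 n 1593
red zmax 971.0488641449489 top c [array([535.7,  86.5, 141.5]), array([536.1,  87.1, 142.4]), array([535.1,  85.3, 168.7])]
  disc circ [533.5  88.6] 33.0 250
  body xy bbox [511.  47.] [591. 113.]
blue zmax 971.0488641449489 top c [array([529.7,  -4. , 150. ]), array([530. ,  -4.1, 150.8]), array([530.3,  -4. , 160.9])]
  disc circ [530.   -0.6] 33.2 212
  body xy bbox [505. -45.] [593.  45.]
yellow zmax 971.0488641449489 top c [array([525.3, -89.9, 149. ]), array([525.5, -90.2, 149.9]), array([522.3, -84.3, 221.7])]
  disc circ [527.1 -90.2] 33.1 239
  body xy bbox [ 501. -118.] [578. -58.]
caddy px [311. 219.] rect c [576.7  -2.7] size [271.9 171.3] ang 87.9 depth-z 13.1 n 8994
```

Request:
{"op": "send_rows", "data": {
  "targets": [
    {"offset":[250,-296,0],"twist":13.2,"fingers":66},
    {"offset":[250,-296,0],"twist":13.2,"fingers":66},
    {"offset":[250,-296,0],"twist":13.2,"fingers":66},
    {"offset":[250,-296,0],"twist":13.2,"fingers":66},
    {"offset":[250,-296,0],"twist":13.2,"fingers":66},
    {"offset":[250,-296,0],"twist":13.2,"fingers":66},
    {"offset":[250,-296,0],"twist":13.2,"fingers":66},
    {"offset":[250,-296,0],"twist":13.2,"fingers":66}
  ]
}}

```text
time_s: 0.95
ee_pos: [330.5, -309.1, 260.5]
eef_rot: [-3.141, -0.002, -0.0]
ft_force: [0.8, -0.5, -0.0]
gripper_width: 0.747
```

Request:
{"op": "send_rows", "data": {
  "targets": [
    {"offset":[150,-300,0],"twist":0,"fingers":66},
    {"offset":[150,-300,0],"twist":0,"fingers":66},
    {"offset":[150,-300,0],"twist":0,"fingers":66},
    {"offset":[150,-300,0],"twist":0,"fingers":66},
    {"offset":[150,-300,0],"twist":0,"fingers":66},
    {"offset":[150,-300,0],"twist":0,"fingers":66},
    {"offset":[150,-300,0],"twist":0,"fingers":66},
    {"offset":[150,-300,0],"twist":0,"fingers":66}
  ]
}}

```text
time_s: 1.75
ee_pos: [481.1, -8.1, 260.5]
eef_rot: [-3.14, -0.009, -0.0]
ft_force: [0.3, -0.1, -0.0]
gripper_width: 0.747
```

Request:
{"op": "send_rows", "data": {
  "targets": [
    {"offset":[54,-100,0],"twist":0,"fingers":66},
    {"offset":[54,-100,0],"twist":0,"fingers":66},
    {"offset":[54,-100,0],"twist":0,"fingers":66},
    {"offset":[54,-100,0],"twist":0,"fingers":66},
    {"offset":[54,-100,0],"twist":0,"fingers":66},
    {"offset":[54,-100,0],"twist":0,"fingers":66}
  ]
}}

```text
time_s: 2.35
ee_pos: [533.1, 86.7, 260.5]
eef_rot: [3.141, -0.002, -0.001]
ft_force: [-0.0, 0.8, -0.4]
gripper_width: 0.752
```

```bash
python3 - <<'E'
from h import *
f=grab('wrist','w1.png'); s=robot.state(); print(s['ee_pos'],s['eef_rot'],s['gripper_width'],f['origin'],f['rotation'])
P=cloud(f); print(np.nanmax(P[...,2][f['range_z']>0]))
q=P[(f['range_z']>0)&(P[...,2]>110)&(P[...,2]<150)]
for y in(88.6,-.6): 
    a=q[abs(q[:,1]-y)<40]; print(y,len(a),a.mean(0) if len(a) else '')
E
```

```text
[533.21776322  86.72796361 260.65758581] [ 3.14107210e+00 -2.09797323e-03 -6.76790549e-04] 0.7448331835581525 [604.92057592  86.16857106 385.61075834] [-0.22353444  0.22267554 -1.56013079]
341.0559695273348
88.6 4644 [541.12946636  87.01968965 134.65770139]
-0.6 5205 [ 5.36253396e+02 -4.17846042e-01  1.38882152e+02]
```

View pics/w1.png

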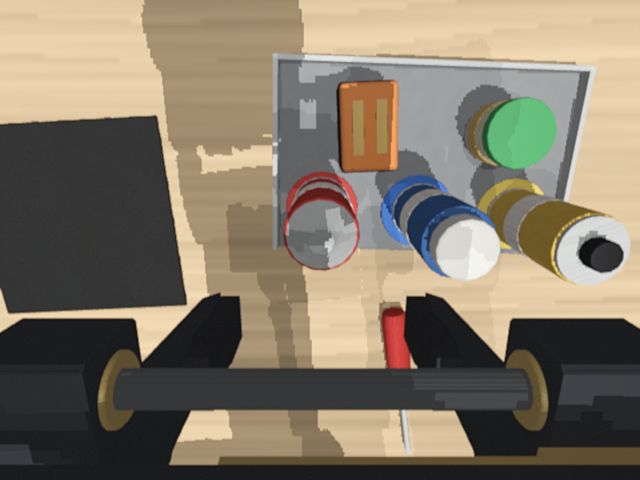

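The wrist view shows the red can (321,230) midway between the fingertips, with the blue can (462,245), battery (368,125) and jar clear. I'll go down and grip.

Request:
{"op": "send_rows", "data": {
  "targets": [
    {"offset":[1,-1.5,40],"twist":0,"fingers":66},
    {"offset":[1,-1.5,80],"twist":0,"fingers":66},
    {"offset":[1,-1.5,115],"twist":0,"fingers":66},
    {"offset":[1,-1.5,135],"twist":0,"fingers":66},
    {"offset":[1,-1.5,150],"twist":0,"fingers":66},
    {"offset":[1,-1.5,150],"twist":0,"fingers":66},
    {"offset":[1,-1.5,150],"twist":0,"fingers":40},
    {"offset":[1,-1.5,150],"twist":0,"fingers":40}
  ]
}}

```text
time_s: 3.2
ee_pos: [536.3, 89.6, 112.5]
eef_rot: [3.142, 0.0, 0.005]
ft_force: [0.7, -2.3, 1.3]
gripper_width: 0.59
```

Request:
{"op": "send_rows", "data": {
  "targets": [
    {"offset":[0,0,0],"twist":0,"fingers":40},
    {"offset":[0,0,0],"twist":0,"fingers":40},
    {"offset":[0,0,0],"twist":0,"fingers":40},
    {"offset":[0,0,-5],"twist":0,"fingers":40},
    {"offset":[0,0,-20],"twist":0,"fingers":40},
    {"offset":[0,0,-40],"twist":0,"fingers":40},
    {"offset":[0,0,-40],"twist":0,"fingers":40}
  ]
}}

```text
time_s: 3.9
ee_pos: [536.9, 90.4, 153.9]
eef_rot: [-3.141, -0.001, -0.008]
ft_force: [1.0, -0.3, -2.9]
gripper_width: 0.587
```

Request:
{"op": "send_rows", "data": {
  "targets": [
    {"offset":[4,-22,0],"twist":0,"fingers":40},
    {"offset":[10,-58,0],"twist":0,"fingers":40},
    {"offset":[17,-100,0],"twist":0,"fingers":40},
    {"offset":[25,-142,0],"twist":0,"fingers":40},
    {"offset":[33,-184,0],"twist":0,"fingers":40},
    {"offset":[39,-220,0],"twist":0,"fingers":40},
    {"offset":[42,-238,0],"twist":0,"fingers":40},
    {"offset":[42,-238,0],"twist":0,"fingers":40}
  ]
}}

```text
time_s: 4.7
ee_pos: [576.5, 330.0, 149.9]
eef_rot: [-3.141, -0.005, 0.001]
ft_force: [-0.1, -0.4, -3.0]
gripper_width: 0.585
```

Request:
{"op": "send_rows", "data": {
  "targets": [
    {"offset":[0,0,20],"twist":0,"fingers":40},
    {"offset":[0,0,40],"twist":0,"fingers":40},
    {"offset":[0,0,47],"twist":0,"fingers":40},
    {"offset":[0,0,47],"twist":0,"fingers":40},
    {"offset":[0,0,47],"twist":0,"fingers":40}
  ]
}}

```text
time_s: 5.2
ee_pos: [577.0, 326.9, 103.9]
eef_rot: [3.141, -0.001, -0.0]
ft_force: [-0.5, 0.0, -3.6]
gripper_width: 0.583
```

```bash
python3 - <<'E'
from h import *
for i in range(4):
    f=grab('wrist','w2.png' if i==3 else None); s=robot.state(); print(s['ee_pos'].round(1),s['eef_rot'].round(3),s['gripper_width'],s['ft_force'].round(1))
E
```

```text
[577.1 327.2 104.1] [-3.141e+00  1.000e-03 -1.000e-03] 0.5822276450268485 [-0.8  0.6 -3.8]
[577.2 327.4 104.3] [-3.141e+00  0.000e+00 -1.000e-03] 0.5831626323713874 [ 0.   0.8 -2.6]
[577.1 327.6 104.3] [-3.141e+00  0.000e+00 -1.000e-03] 0.5809726305261251 [ 0.   0.2 -2.8]
[577.1 327.7 104.2] [-3.141e+00 -0.000e+00 -1.000e-03] 0.581427987925653 [ 0.1  0.1 -2.7]
```

View pics/w2.png

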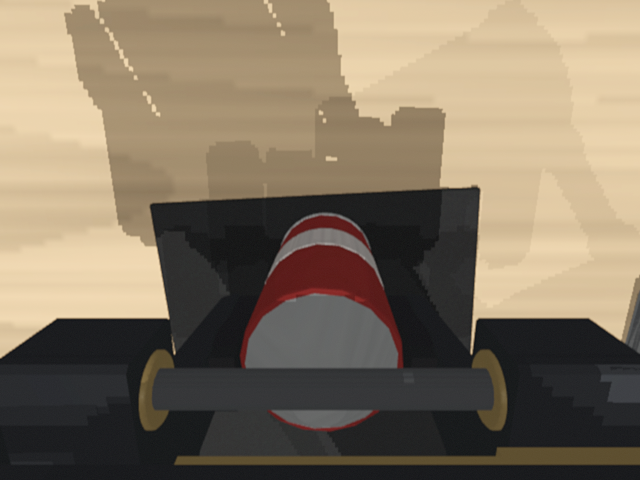

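The wrist view shows the red can (322,330) upright over the mat, still hanging by a few mm. I'll lower, release and raise.

Request:
{"op": "send_rows", "data": {
  "targets": [
    {"offset":[0,0,2],"twist":0,"fingers":40},
    {"offset":[0,0,3.5],"twist":0,"fingers":40},
    {"offset":[0,0,4],"twist":0,"fingers":40},
    {"offset":[0,0,4],"twist":0,"fingers":40},
    {"offset":[0,0,4],"twist":0,"fingers":40}
  ]
}}

```text
time_s: 5.9
ee_pos: [577.5, 328.0, 101.3]
eef_rot: [-3.141, -0.001, -0.003]
ft_force: [-1.8, -2.5, 5.4]
gripper_width: 0.582
```

Request:
{"op": "send_rows", "data": {
  "targets": [
    {"offset":[0,0,0],"twist":0,"fingers":66},
    {"offset":[0,0,0],"twist":0,"fingers":66},
    {"offset":[0,0,0],"twist":0,"fingers":66},
    {"offset":[0,0,-20],"twist":0,"fingers":66},
    {"offset":[0,0,-60],"twist":0,"fingers":66},
    {"offset":[0,0,-100],"twist":0,"fingers":66},
    {"offset":[0,0,-100],"twist":0,"fingers":66}
  ]
}}

```text
time_s: 6.6
ee_pos: [580.6, 330.0, 207.3]
eef_rot: [-3.136, -0.001, -0.017]
ft_force: [0.9, 0.3, 1.5]
gripper_width: 0.748
```

Request:
{"op": "send_rows", "data": {
  "targets": [
    {"offset":[-47,328.5,0],"twist":0,"fingers":66},
    {"offset":[-47,328.5,0],"twist":0,"fingers":66},
    {"offset":[-47,328.5,0],"twist":0,"fingers":66},
    {"offset":[-47,328.5,0],"twist":0,"fingers":66},
    {"offset":[-47,328.5,0],"twist":0,"fingers":66},
    {"offset":[-47,328.5,0],"twist":0,"fingers":66},
    {"offset":[-47,328.5,0],"twist":0,"fingers":66},
    {"offset":[-47,328.5,0],"twist":0,"fingers":66}
  ]
}}

```text
time_s: 7.4
ee_pos: [528.9, -4.0, 198.9]
eef_rot: [3.141, -0.006, -0.002]
ft_force: [0.1, 0.2, 0.8]
gripper_width: 0.749
```

Request:
{"op": "send_rows", "data": {
  "targets": [
    {"offset":[0,0,0],"twist":0,"fingers":66},
    {"offset":[0,0,0],"twist":0,"fingers":66},
    {"offset":[0,0,0],"twist":0,"fingers":66}
  ]
}}

```text
time_s: 7.7
ee_pos: [530.1, 0.7, 199.4]
eef_rot: [-3.141, -0.004, 0.0]
ft_force: [-0.1, -0.0, -0.8]
gripper_width: 0.751
```

Request:
{"op": "send_rows", "data": {
  "targets": [
    {"offset":[0,1,35],"twist":0,"fingers":66},
    {"offset":[0,1,65],"twist":0,"fingers":66},
    {"offset":[0,1,82],"twist":0,"fingers":66},
    {"offset":[0,1,89],"twist":0,"fingers":66},
    {"offset":[0,1,89],"twist":0,"fingers":66},
    {"offset":[0,1,89],"twist":0,"fingers":40},
    {"offset":[0,1,89],"twist":0,"fingers":40},
    {"offset":[0,1,89],"twist":0,"fingers":40}
  ]
}}

```text
time_s: 8.5
ee_pos: [531.1, -1.8, 112.2]
eef_rot: [3.141, 0.001, 0.004]
ft_force: [-0.3, -1.2, 1.6]
gripper_width: 0.584
```

Request:
{"op": "send_rows", "data": {
  "targets": [
    {"offset":[0,0,0],"twist":0,"fingers":40},
    {"offset":[0,0,0],"twist":0,"fingers":40},
    {"offset":[0,0,-5],"twist":0,"fingers":40},
    {"offset":[0,0,-20],"twist":0,"fingers":40},
    {"offset":[0,0,-40],"twist":0,"fingers":40},
    {"offset":[0,0,-40],"twist":0,"fingers":40}
  ]
}}

```text
time_s: 9.1
ee_pos: [531.8, -1.7, 153.7]
eef_rot: [3.141, 0.001, 0.008]
ft_force: [1.0, 0.5, -2.3]
gripper_width: 0.586
```

Request:
{"op": "send_rows", "data": {
  "targets": [
    {"offset":[-1,-25,0],"twist":0,"fingers":40},
    {"offset":[-3,-70,0],"twist":0,"fingers":40},
    {"offset":[-5,-119,0],"twist":0,"fingers":40},
    {"offset":[-7,-168,0],"twist":0,"fingers":40},
    {"offset":[-9,-217,0],"twist":0,"fingers":40},
    {"offset":[-10,-266,0],"twist":0,"fingers":40},
    {"offset":[-11,-306,0],"twist":0,"fingers":40},
    {"offset":[-12,-328,0],"twist":0,"fingers":40}
  ]
}}

```text
time_s: 9.9
ee_pos: [516.8, 329.5, 150.0]
eef_rot: [-3.141, -0.004, 0.001]
ft_force: [0.6, 0.3, -2.7]
gripper_width: 0.588
```

Request:
{"op": "send_rows", "data": {
  "targets": [
    {"offset":[0,0,0],"twist":0,"fingers":40},
    {"offset":[0,0,0],"twist":0,"fingers":40},
    {"offset":[0,0,20],"twist":0,"fingers":40},
    {"offset":[0,0,38],"twist":0,"fingers":40},
    {"offset":[0,0,46],"twist":0,"fingers":40},
    {"offset":[0,0,50],"twist":0,"fingers":40},
    {"offset":[0,0,51],"twist":0,"fingers":40},
    {"offset":[0,0,51],"twist":0,"fingers":40}
  ]
}}

```text
time_s: 10.7
ee_pos: [518.5, 325.0, 101.3]
eef_rot: [3.141, -0.001, 0.001]
ft_force: [-1.6, -3.0, 3.1]
gripper_width: 0.588
```

Request:
{"op": "send_rows", "data": {
  "targets": [
    {"offset":[0,0,0],"twist":0,"fingers":66},
    {"offset":[0,0,0],"twist":0,"fingers":66},
    {"offset":[0,0,0],"twist":0,"fingers":66},
    {"offset":[0,0,-20],"twist":0,"fingers":66},
    {"offset":[0,0,-60],"twist":0,"fingers":66},
    {"offset":[0,0,-100],"twist":0,"fingers":66},
    {"offset":[0,0,-100],"twist":0,"fingers":66}
  ]
}}

```text
time_s: 11.4
ee_pos: [521.6, 328.7, 207.0]
eef_rot: [-3.135, -0.001, -0.017]
ft_force: [1.5, -0.2, 0.1]
gripper_width: 0.748
```

Request:
{"op": "send_rows", "data": {
  "targets": [
    {"offset":[0,45,0],"twist":0,"fingers":66},
    {"offset":[0,90,0],"twist":0,"fingers":66},
    {"offset":[0,135,0],"twist":0,"fingers":66},
    {"offset":[0,180,0],"twist":0,"fingers":66},
    {"offset":[0,225,0],"twist":0,"fingers":66},
    {"offset":[0,270,0],"twist":0,"fingers":66},
    {"offset":[0,315,0],"twist":0,"fingers":66},
    {"offset":[0,350,0],"twist":0,"fingers":66}
  ]
}}

```text
time_s: 12.2
ee_pos: [517.4, -25.8, 199.1]
eef_rot: [3.141, -0.001, -0.0]
ft_force: [-0.0, 0.5, 0.1]
gripper_width: 0.751
```

Request:
{"op": "send_rows", "data": {
  "targets": [
    {"offset":[9,40,0],"twist":0,"fingers":66},
    {"offset":[9,66.5,0],"twist":0,"fingers":66},
    {"offset":[9,66.5,0],"twist":0,"fingers":66},
    {"offset":[9,66.5,0],"twist":0,"fingers":66},
    {"offset":[9,66.5,0],"twist":0,"fingers":66}
  ]
}}

```text
time_s: 12.7
ee_pos: [526.7, -89.1, 199.2]
eef_rot: [-3.141, -0.002, 0.001]
ft_force: [0.0, -0.1, -0.1]
gripper_width: 0.75
```

```bash
python3 - <<'E'
from h import *
f=grab('top','t1.png'); s=robot.state(); print(s['ee_pos'].round(1))
E
```

```text
[526.8 -89.  199.3]
```

View pics/t1.png

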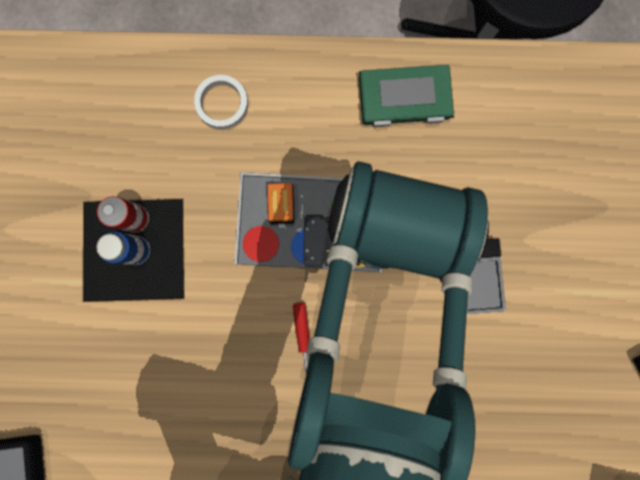

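The top view shows red (125,215) and blue (122,248) upright on the mat. The battery is still at (280,202), and the bare red disc is at (262,244). Next is yellow.

Request:
{"op": "send_rows", "data": {
  "targets": [
    {"offset":[0,1,35],"twist":0,"fingers":66},
    {"offset":[0,1,65],"twist":0,"fingers":66},
    {"offset":[0,1,82],"twist":0,"fingers":66},
    {"offset":[0,1,89],"twist":0,"fingers":66},
    {"offset":[0,1,89],"twist":0,"fingers":66},
    {"offset":[0,1,89],"twist":0,"fingers":40},
    {"offset":[0,1,89],"twist":0,"fingers":40},
    {"offset":[0,1,89],"twist":0,"fingers":40}
  ]
}}

```text
time_s: 13.55
ee_pos: [528.2, -91.4, 112.2]
eef_rot: [3.141, 0.001, 0.004]
ft_force: [-0.8, 0.3, 2.0]
gripper_width: 0.584
```

Request:
{"op": "send_rows", "data": {
  "targets": [
    {"offset":[0,0,0],"twist":0,"fingers":40},
    {"offset":[0,0,0],"twist":0,"fingers":40},
    {"offset":[0,0,-5],"twist":0,"fingers":40},
    {"offset":[0,0,-20],"twist":0,"fingers":40},
    {"offset":[0,0,-40],"twist":0,"fingers":40},
    {"offset":[0,0,-40],"twist":0,"fingers":40}
  ]
}}

```text
time_s: 14.15
ee_pos: [528.9, -91.6, 153.8]
eef_rot: [3.141, 0.001, 0.008]
ft_force: [1.3, 0.7, -1.0]
gripper_width: 0.59
```

Request:
{"op": "send_rows", "data": {
  "targets": [
    {"offset":[-6,-25,0],"twist":0,"fingers":40},
    {"offset":[-16,-67,0],"twist":0,"fingers":40},
    {"offset":[-26,-109,0],"twist":0,"fingers":40},
    {"offset":[-36,-151,0],"twist":0,"fingers":40},
    {"offset":[-46,-193,0],"twist":0,"fingers":40},
    {"offset":[-56,-235,0],"twist":0,"fingers":40},
    {"offset":[-65,-277,0],"twist":0,"fingers":40},
    {"offset":[-69,-315,0],"twist":0,"fingers":40}
  ]
}}

```text
time_s: 14.95
ee_pos: [456.2, 225.3, 150.1]
eef_rot: [3.141, 0.002, -0.002]
ft_force: [1.0, 0.7, -2.3]
gripper_width: 0.585
```

Request:
{"op": "send_rows", "data": {
  "targets": [
    {"offset":[0,-40,0],"twist":0,"fingers":40},
    {"offset":[0,-78,0],"twist":0,"fingers":40},
    {"offset":[0,-102,0],"twist":0,"fingers":40},
    {"offset":[0,-102,0],"twist":0,"fingers":40},
    {"offset":[0,-102,0],"twist":0,"fingers":40},
    {"offset":[0,-102,20],"twist":0,"fingers":40},
    {"offset":[0,-102,38],"twist":0,"fingers":40},
    {"offset":[0,-102,46],"twist":0,"fingers":40}
  ]
}}

```text
time_s: 15.75
ee_pos: [456.5, 323.5, 102.6]
eef_rot: [3.139, -0.001, -0.005]
ft_force: [-1.1, -0.8, -2.7]
gripper_width: 0.578
```

Request:
{"op": "send_rows", "data": {
  "targets": [
    {"offset":[0,0,3],"twist":0,"fingers":40},
    {"offset":[0,0,5],"twist":0,"fingers":40},
    {"offset":[0,0,5],"twist":0,"fingers":40}
  ]
}}

```text
time_s: 16.05
ee_pos: [458.5, 324.8, 101.3]
eef_rot: [3.141, -0.001, 0.001]
ft_force: [-1.3, -3.1, 4.0]
gripper_width: 0.584
```

Request:
{"op": "send_rows", "data": {
  "targets": [
    {"offset":[0,0,0],"twist":0,"fingers":66},
    {"offset":[0,0,0],"twist":0,"fingers":66},
    {"offset":[0,0,0],"twist":0,"fingers":66},
    {"offset":[0,0,-20],"twist":0,"fingers":66},
    {"offset":[0,0,-60],"twist":0,"fingers":66},
    {"offset":[0,0,-100],"twist":0,"fingers":66},
    {"offset":[0,0,-100],"twist":0,"fingers":66}
  ]
}}

```text
time_s: 16.75
ee_pos: [461.4, 328.3, 206.6]
eef_rot: [-3.135, -0.001, -0.016]
ft_force: [0.4, 0.6, 0.5]
gripper_width: 0.75
```

Request:
{"op": "send_rows", "data": {
  "targets": [
    {"offset":[20,37,0],"twist":0,"fingers":66},
    {"offset":[41,76,0],"twist":0,"fingers":66},
    {"offset":[62,115,0],"twist":0,"fingers":66},
    {"offset":[83,154,0],"twist":0,"fingers":66},
    {"offset":[104,193,0],"twist":0,"fingers":66},
    {"offset":[125,232,0],"twist":0,"fingers":66},
    {"offset":[147,274,0],"twist":0,"fingers":66},
    {"offset":[147,274,0],"twist":0,"fingers":66}
  ]
}}

```text
time_s: 17.55
ee_pos: [606.9, 47.1, 199.0]
eef_rot: [3.14, -0.007, 0.001]
ft_force: [-0.0, -0.1, 0.2]
gripper_width: 0.747
```

Request:
{"op": "send_rows", "data": {
  "targets": [
    {"offset":[0,0,0],"twist":0,"fingers":66},
    {"offset":[0,0,0],"twist":0,"fingers":66},
    {"offset":[0,0,0],"twist":0,"fingers":66}
  ]
}}

```text
time_s: 17.85
ee_pos: [604.2, 53.2, 199.3]
eef_rot: [-3.141, -0.003, 0.001]
ft_force: [-0.4, 0.0, -0.1]
gripper_width: 0.751
```

```bash
python3 - <<'E'
from h import *
f=grab('wrist','w3.png'); s=robot.state(); print(s['ee_pos'].round(1),s['eef_rot'].round(3))
g=grab('top')
for n,f in(('wrist',f),('top',g)):
    P=cloud(f); hsv=cv2.cvtColor(f['image'],cv2.COLOR_BGR2HSV); H,S,V=[hsv[...,i].astype(int) for i in range(3)]
    m=(H>5)&(H<22)&(S>150)&(abs(P[...,0]-605)<60)&(abs(P[...,1]-52)<50)&(P[...,2]>62)&(P[...,2]<75); q=P[m]
    if len(q)>50: print(n,len(q),cv2.minAreaRect(q[:,:2].astype(np.float32)),q.mean(0))
E
```

```text
[604.3  53.2 199.5] [-3.141e+00 -4.000e-03  1.000e-03]
wrist 4270 ((607.2138061523438, 50.22626495361328), (65.35122680664062, 43.09133529663086), 2.6538615226745605) [609.96801025  50.67298619  68.08065121]
top 371 ((600.4178466796875, 51.804359436035156), (53.348167419433594, 43.0637321472168), 3.5782322883605957) [587.85029685  50.20246167  67.64678149]
```

View pics/w3.png

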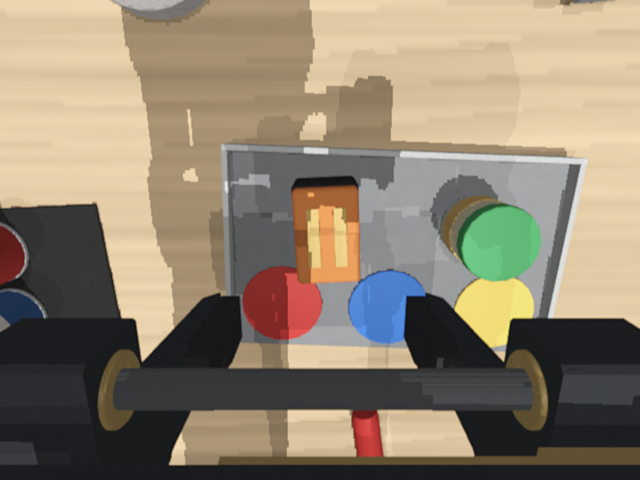

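The wrist view shows the battery (327,232) centred between the fingers, turned by about 2.5°. All three discs are bare and the jar (498,240) is untouched.

Request:
{"op": "send_rows", "data": {
  "targets": [
    {"offset":[1,2,40],"twist":-2.5,"fingers":70},
    {"offset":[1,2,80],"twist":-2.5,"fingers":70},
    {"offset":[1,2,115],"twist":-2.5,"fingers":70},
    {"offset":[1,2,135],"twist":-2.5,"fingers":70},
    {"offset":[1,2,144],"twist":-2.5,"fingers":70},
    {"offset":[1,2,144],"twist":-2.5,"fingers":70},
    {"offset":[1,2,144],"twist":-2.5,"fingers":34},
    {"offset":[1,2,144],"twist":-2.5,"fingers":34}
  ]
}}

```text
time_s: 18.75
ee_pos: [607.5, 50.1, 57.7]
eef_rot: [-3.141, -0.07, -0.005]
ft_force: [0.1, -0.7, 0.7]
gripper_width: 0.633
```

Request:
{"op": "send_rows", "data": {
  "targets": [
    {"offset":[0,0,0],"twist":0,"fingers":34},
    {"offset":[0,0,0],"twist":0,"fingers":34},
    {"offset":[0,0,0],"twist":0,"fingers":34},
    {"offset":[0,0,0],"twist":0,"fingers":34},
    {"offset":[0,0,-8],"twist":0,"fingers":34},
    {"offset":[0,0,-30],"twist":0,"fingers":34},
    {"offset":[0,0,-60],"twist":0,"fingers":34},
    {"offset":[0,0,-80],"twist":0,"fingers":34}
  ]
}}

```text
time_s: 19.55
ee_pos: [605.6, 49.7, 136.7]
eef_rot: [3.141, 0.069, -0.001]
ft_force: [0.0, -0.8, -3.3]
gripper_width: 0.519
```

```bash
python3 - <<'E'
from h import *
f=grab('wrist'); f=grab('wrist'); s=robot.state(); print(s['ee_pos'].round(1),s['eef_rot'].round(3),s['gripper_width'],s['ft_force'])
P=cloud(f); hsv=cv2.cvtColor(f['image'],cv2.COLOR_BGR2HSV); H,S,V=[hsv[...,i].astype(int) for i in range(3)]
m=(H>5)&(H<22)&(S>150)&(P[...,2]>140)&(P[...,2]<156); q=P[m]
print(len(q),cv2.minAreaRect(q[:,:2].astype(np.float32)),q.mean(0),q[:,0].max())
E
```

```text
[607.9  49.8 139. ] [3.141 0.069 0.009] 0.5165031080432878 [ 0.36271461  0.4922523  -3.20371718]
14980 ((608.4154052734375, 49.30842590332031), (65.42906951904297, 47.143123626708984), 2.5175862312316895) [617.43683838  49.798494   150.86063933] 641.7442507517317
```

Request:
{"op": "send_rows", "data": {
  "targets": [
    {"offset":[-10,22,0],"twist":0,"fingers":34},
    {"offset":[-26,60,0],"twist":0,"fingers":34},
    {"offset":[-44,103,0],"twist":0,"fingers":34},
    {"offset":[-62,146,0],"twist":0,"fingers":34},
    {"offset":[-80,189,0],"twist":0,"fingers":34},
    {"offset":[-98,232,0],"twist":0,"fingers":34},
    {"offset":[-116,274,0],"twist":0,"fingers":34},
    {"offset":[-130,306,0],"twist":0,"fingers":34}
  ]
}}

```text
time_s: 20.45
ee_pos: [487.0, -263.2, 133.7]
eef_rot: [-3.14, -0.067, 0.005]
ft_force: [1.0, -0.2, -3.2]
gripper_width: 0.518
```

Request:
{"op": "send_rows", "data": {
  "targets": [
    {"offset":[-14,33,0],"twist":-2,"fingers":34},
    {"offset":[-22,52,0],"twist":-3,"fingers":34},
    {"offset":[-25.5,60,0],"twist":-3,"fingers":34},
    {"offset":[-25.5,60,0],"twist":-3,"fingers":34},
    {"offset":[-25.5,60,0],"twist":-3,"fingers":34},
    {"offset":[-25.5,60,0],"twist":-3,"fingers":34}
  ]
}}

```text
time_s: 21.05
ee_pos: [466.9, -321.3, 135.2]
eef_rot: [-3.137, -0.153, 0.001]
ft_force: [0.6, 0.0, -3.3]
gripper_width: 0.517
```

```bash
python3 - <<'E'
from h import *
f=grab('wrist','w4.png'); s=robot.state(); print(s['ee_pos'].round(1),s['eef_rot'].round(3),s['gripper_width'],s['ft_force'])
P=cloud(f);ok=f['range_z']>0
m=ok&(P[...,2]>24)&(P[...,2]<34)&(P[...,0]>495)&(P[...,0]<570)&(abs(P[...,1]+318)<60); q=P[m]
print('head',len(q),cv2.minAreaRect(q[:,:2].astype(np.float32)))
m=ok&(P[...,2]>17)&(P[...,2]<34)&(P[...,0]>395)&(P[...,0]<570)&(abs(P[...,1]+318)<60); q=P[m]
print('all',len(q),cv2.minAreaRect(q[:,:2].astype(np.float32)))
E
```

```text
[ 467.  -321.4  135.4] [-3.137 -0.154  0.   ] 0.5192394162183734 [ 0.10912991 -0.06734643 -3.83664708]
head 8472 ((530.623291015625, -317.01995849609375), (39.60078430175781, 76.1944808959961), 5.615274429321289)
all 10666 ((510.9516906738281, -318.9662170410156), (79.13600158691406, 76.21863555908203), 5.615274429321289)
```

View pics/w4.png

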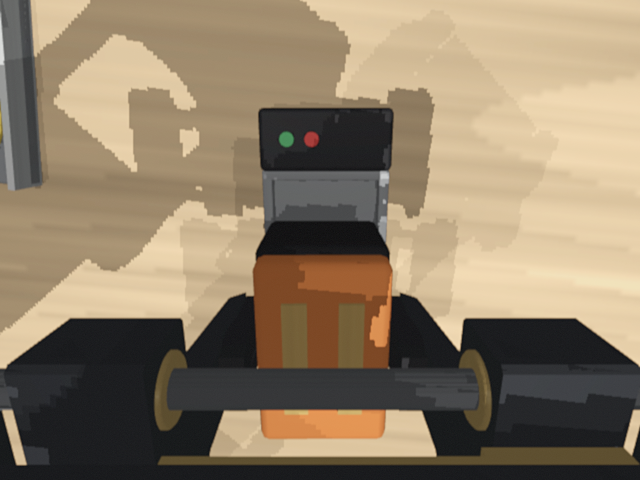

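The wrist view shows the battery (322,345) lined up with the pocket (325,200) and parallel to it. I'll lower it.

Request:
{"op": "send_rows", "data": {
  "targets": [
    {"offset":[-1,1,20],"twist":0,"fingers":34},
    {"offset":[-1,1,45],"twist":0,"fingers":34},
    {"offset":[-1,1,62],"twist":0,"fingers":34},
    {"offset":[-1,1,72],"twist":0,"fingers":34},
    {"offset":[-1,1,78],"twist":0,"fingers":34},
    {"offset":[-1,1,81],"twist":0,"fingers":34},
    {"offset":[-1,1,82],"twist":0,"fingers":34},
    {"offset":[-1,1,82],"twist":0,"fingers":34}
  ]
}}

```text
time_s: 21.9
ee_pos: [466.7, -324.0, 55.4]
eef_rot: [3.137, 0.152, 0.002]
ft_force: [-1.7, 1.7, 2.5]
gripper_width: 0.521
```

```bash
python3 - <<'E'
from h import *
for i in range(3):
    f=grab('wrist'); s=robot.state(); print(s['ee_pos'].round(1),s['gripper_width'],s['ft_force'])
E
```

```text
[ 466.7 -324.    55.4] 0.5195054174864129 [-1.57018232  1.94034385  4.06638894]
[ 466.7 -324.1   55.4] 0.5191505491780765 [-2.06329866  3.36145094  5.19873836]
[ 466.7 -324.    55.3] 0.5197120245675719 [-1.959834    4.34035882  5.62077366]
```

Request:
{"op": "send_rows", "data": {
  "targets": [
    {"offset":[0,0,0],"twist":0,"fingers":66},
    {"offset":[0,0,0],"twist":0,"fingers":66},
    {"offset":[0,0,0],"twist":0,"fingers":66},
    {"offset":[0,0,0],"twist":0,"fingers":66},
    {"offset":[0,0,-20],"twist":0,"fingers":66},
    {"offset":[0,0,-60],"twist":0,"fingers":66},
    {"offset":[0,0,-105],"twist":0,"fingers":66},
    {"offset":[0,0,-146],"twist":0,"fingers":66}
  ]
}}

```text
time_s: 22.85
ee_pos: [465.7, -323.7, 201.2]
eef_rot: [3.138, 0.151, -0.0]
ft_force: [1.3, -0.1, 0.3]
gripper_width: 0.748
```

Request:
{"op": "send_rows", "data": {
  "targets": [
    {"offset":[0,0,0],"twist":3,"fingers":66},
    {"offset":[0,0,0],"twist":5.6,"fingers":66},
    {"offset":[0,0,0],"twist":5.6,"fingers":66},
    {"offset":[0,0,0],"twist":5.6,"fingers":66}
  ]
}}

```text
time_s: 23.25
ee_pos: [465.6, -323.6, 199.3]
eef_rot: [-3.141, 0.001, 0.001]
ft_force: [0.3, 0.1, -0.2]
gripper_width: 0.748
```

```bash
python3 - <<'E'
from h import *
f=grab('wrist','w5.png'); g=grab('top','t2.png'); s=robot.state(); print(s['ee_pos'].round(1),s['eef_rot'].round(3))
P=cloud(f); hsv=cv2.cvtColor(f['image'],cv2.COLOR_BGR2HSV); H,S,V=[hsv[...,i].astype(int) for i in range(3)]
m=(H>5)&(H<22)&(S>150)&(P[...,2]>57)&(P[...,2]<75)&(abs(P[...,1]+322)<50); q=P[m]
print('battery',cv2.minAreaRect(q[:,:2].astype(np.float32)),np.median(q,0))
f=g; P=cloud(g); hsv=cv2.cvtColor(f['image'],cv2.COLOR_BGR2HSV); H,S,V=[hsv[...,i].astype(int) for i in range(3)]
cols={'red':((H<6)|(H>174)),'blue':(H>100)&(H<125),'yellow':(H>20)&(H<33)}
for n,c in cols.items():
    m=c&(S>130)&(P[...,2]>8)&(P[...,2]<22)&(abs(P[...,0]-530)<45)&(abs(P[...,1])<140)
    w=np.array([onplane(f,u,v,15)[:2] for v,u in np.argwhere(m)],np.float32)
    if len(w)>50: print('disc',n,cv2.minEnclosingCircle(w),w.mean(0),len(w))
v=f['range_z']>0
for n,x in dict(red=578,blue=518,yellow=458).items():
    m=v&(P[...,2]>100)&(P[...,2]<140)&(abs(P[...,0]-x)<30)&(abs(P[...,1]-327)<40); q=P[m]; print('can',n,q.mean(0),len(q))
m=v&(H>45)&(H<75)&(S>120)&(P[...,2]>60)&(P[...,2]<75); print('jar',P[m].mean(0),m.sum())
E
```

```text
[ 465.6 -323.6  199.1] [-3.141e+00  1.000e-03  1.000e-03]
battery ((467.2933349609375, -324.514404296875), (64.4886245727539, 43.67097854614258), 5.6952338218688965) [ 471.45845144 -324.41920793   66.14595036]
disc red ((533.7722778320312, 89.10855102539062), 33.17502212524414) [533.77527  89.16542] 999
disc blue ((530.4766845703125, -0.655558705329895), 33.22169876098633) [530.4238      -0.69783753] 998
disc yellow ((527.2015380859375, -90.74949645996094), 33.295127868652344) [527.1752   -90.930855] 998
can red [576.38500682 322.56447088 121.97120606] 836
can blue [517.10305881 316.46489678 127.07429294] 855
can yellow [456.74389183 318.57926877 121.46564231] 865
jar [601.12196388 -64.96003412  67.60798708] 657
```

View pics/t2.png

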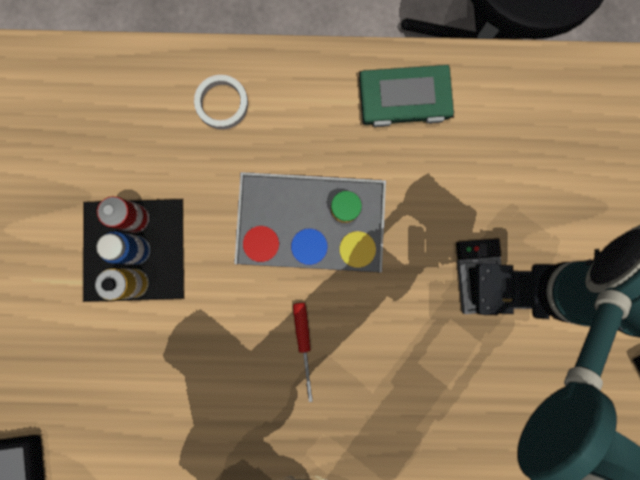

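View pics/w5.png

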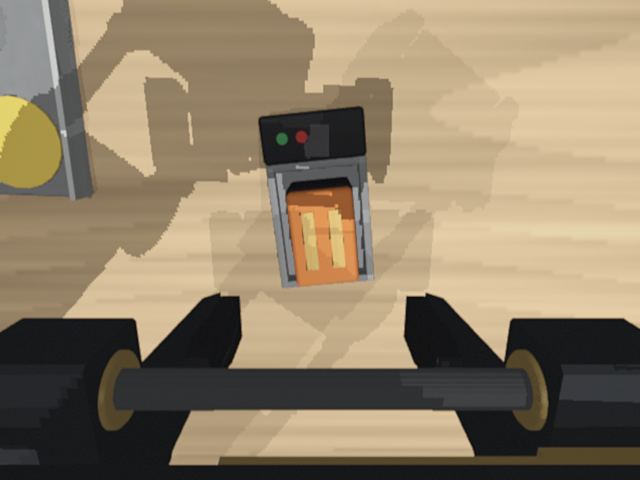

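In the top view, red (122,215), blue (122,248) and yellow (120,284) stand on the mat, and the jar has not moved. In the wrist view the battery (322,240) sits flat in the pocket, with its top at 66 mm. Now the cans go back, yellow first.

Request:
{"op": "send_rows", "data": {
  "targets": [
    {"offset":[0,-45,0],"twist":0,"fingers":66},
    {"offset":[0,-90,0],"twist":0,"fingers":66},
    {"offset":[0,-135,0],"twist":0,"fingers":66},
    {"offset":[0,-180,0],"twist":0,"fingers":66},
    {"offset":[0,-225,0],"twist":0,"fingers":66},
    {"offset":[0,-270,0],"twist":0,"fingers":66},
    {"offset":[0,-315,0],"twist":0,"fingers":66},
    {"offset":[0,-350,0],"twist":0,"fingers":66}
  ]
}}

```text
time_s: 24.15
ee_pos: [465.7, 28.5, 199.5]
eef_rot: [-3.141, -0.0, 0.001]
ft_force: [0.3, -0.7, 0.0]
gripper_width: 0.749
```

Request:
{"op": "send_rows", "data": {
  "targets": [
    {"offset":[-7,-45,0],"twist":0,"fingers":66},
    {"offset":[-7,-90,0],"twist":0,"fingers":66},
    {"offset":[-7,-135,0],"twist":0,"fingers":66},
    {"offset":[-7,-180,0],"twist":0,"fingers":66},
    {"offset":[-7,-225,0],"twist":0,"fingers":66},
    {"offset":[-7,-270,0],"twist":0,"fingers":66},
    {"offset":[-7,-300,0],"twist":0,"fingers":66},
    {"offset":[-7,-300,0],"twist":0,"fingers":66}
  ]
}}

```text
time_s: 24.95
ee_pos: [459.3, 329.7, 199.3]
eef_rot: [-3.141, -0.005, 0.0]
ft_force: [-0.2, 0.4, -0.1]
gripper_width: 0.747
```

Request:
{"op": "send_rows", "data": {
  "targets": [
    {"offset":[0,0,0],"twist":0,"fingers":66},
    {"offset":[0,0,0],"twist":0,"fingers":66},
    {"offset":[0,0,0],"twist":0,"fingers":66}
  ]
}}

```text
time_s: 25.25
ee_pos: [459.7, 324.9, 199.5]
eef_rot: [3.141, -0.004, -0.001]
ft_force: [-0.3, -0.4, 0.0]
gripper_width: 0.746
```

```bash
python3 - <<'E'
from h import *
s=robot.state(); print(s['ee_pos'].round(1),s['eef_rot'].round(3))
E
```

```text
[459.7 324.9 199.5] [ 3.141e+00 -4.000e-03 -1.000e-03]
```

Request:
{"op": "send_rows", "data": {
  "targets": [
    {"offset":[-1,0,40],"twist":0,"fingers":66},
    {"offset":[-1,0,75],"twist":0,"fingers":66},
    {"offset":[-1,0,92],"twist":0,"fingers":66},
    {"offset":[-1,0,99],"twist":0,"fingers":66},
    {"offset":[-1,0,99],"twist":0,"fingers":66},
    {"offset":[-1,0,99],"twist":0,"fingers":40},
    {"offset":[-1,0,99],"twist":0,"fingers":40},
    {"offset":[-1,0,99],"twist":0,"fingers":40}
  ]
}}

```text
time_s: 26.05
ee_pos: [459.7, 326.7, 102.4]
eef_rot: [-3.14, 0.002, -0.004]
ft_force: [0.5, -2.4, 3.2]
gripper_width: 0.591
```

Request:
{"op": "send_rows", "data": {
  "targets": [
    {"offset":[0,0,0],"twist":0,"fingers":40},
    {"offset":[0,0,0],"twist":0,"fingers":40},
    {"offset":[0,0,-5],"twist":0,"fingers":40},
    {"offset":[0,0,-25],"twist":0,"fingers":40},
    {"offset":[0,0,-50],"twist":0,"fingers":40},
    {"offset":[0,0,-50],"twist":0,"fingers":40}
  ]
}}

```text
time_s: 26.65
ee_pos: [460.5, 327.9, 154.0]
eef_rot: [-3.138, 0.002, -0.008]
ft_force: [1.3, 0.5, -1.7]
gripper_width: 0.58
```

Request:
{"op": "send_rows", "data": {
  "targets": [
    {"offset":[0,25,0],"twist":0,"fingers":40},
    {"offset":[0,65,0],"twist":0,"fingers":40},
    {"offset":[9,107,0],"twist":0,"fingers":40},
    {"offset":[18,149,0],"twist":0,"fingers":40},
    {"offset":[27,191,0],"twist":0,"fingers":40},
    {"offset":[36,233,0],"twist":0,"fingers":40},
    {"offset":[45,275,0],"twist":0,"fingers":40},
    {"offset":[54,317,0],"twist":0,"fingers":40}
  ]
}}

```text
time_s: 27.45
ee_pos: [511.5, 7.7, 149.3]
eef_rot: [-3.141, 0.002, 0.002]
ft_force: [1.8, 0.5, -2.3]
gripper_width: 0.584
```

Request:
{"op": "send_rows", "data": {
  "targets": [
    {"offset":[8,42,0],"twist":0,"fingers":40},
    {"offset":[14,78,0],"twist":0,"fingers":40},
    {"offset":[15.5,99,0],"twist":0,"fingers":40},
    {"offset":[15.5,99,0],"twist":0,"fingers":40},
    {"offset":[15.5,99,0],"twist":0,"fingers":40},
    {"offset":[15.5,99,0],"twist":0,"fingers":40},
    {"offset":[15.5,99,15],"twist":0,"fingers":40},
    {"offset":[15.5,99,30],"twist":0,"fingers":40}
  ]
}}

```text
time_s: 28.25
ee_pos: [527.7, -88.8, 119.9]
eef_rot: [3.142, 0.0, 0.001]
ft_force: [-0.6, 0.8, -1.8]
gripper_width: 0.58
```

```bash
python3 - <<'E'
from h import *
for i in range(3): f=grab('wrist','w6.png')
s=robot.state(); print(s['ee_pos'].round(1),s['eef_rot'].round(3),s['gripper_width'],s['ft_force'])
E
```

```text
[525.7 -88.8 118.2] [-3.141e+00  1.000e-03  7.000e-03] 0.585433713408777 [ 0.72186812 -0.07271204 -1.91126602]
```

View pics/w6.png

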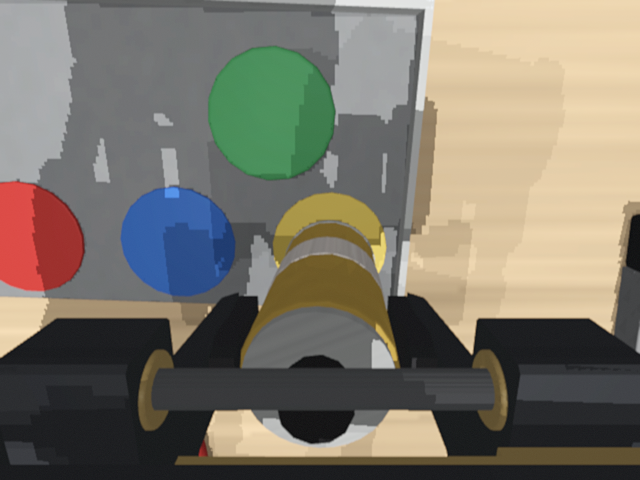

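The wrist view shows the yellow can (320,330) upright above its disc (330,235). I'll trim by 2 mm and set it down.

Request:
{"op": "send_rows", "data": {
  "targets": [
    {"offset":[1,1.5,3],"twist":0,"fingers":40},
    {"offset":[1,1.5,7],"twist":0,"fingers":40},
    {"offset":[1,1.5,9],"twist":0,"fingers":40},
    {"offset":[1,1.5,10],"twist":0,"fingers":40},
    {"offset":[1,1.5,10],"twist":0,"fingers":40},
    {"offset":[1,1.5,10],"twist":0,"fingers":40}
  ]
}}

```text
time_s: 29.0
ee_pos: [530.5, -91.7, 113.3]
eef_rot: [3.141, -0.003, 0.006]
ft_force: [-1.9, 0.1, 8.2]
gripper_width: 0.589
```

Request:
{"op": "send_rows", "data": {
  "targets": [
    {"offset":[0,0,0],"twist":0,"fingers":66},
    {"offset":[0,0,0],"twist":0,"fingers":66},
    {"offset":[0,0,0],"twist":0,"fingers":66},
    {"offset":[0,0,-15],"twist":0,"fingers":66},
    {"offset":[0,0,-50],"twist":0,"fingers":66},
    {"offset":[0,0,-90],"twist":0,"fingers":66},
    {"offset":[0,0,-90],"twist":0,"fingers":66}
  ]
}}

```text
time_s: 29.7
ee_pos: [532.8, -92.2, 208.2]
eef_rot: [3.139, -0.002, 0.019]
ft_force: [-0.2, -0.2, 1.7]
gripper_width: 0.748
```

Request:
{"op": "send_rows", "data": {
  "targets": [
    {"offset":[0,-45,0],"twist":0,"fingers":66},
    {"offset":[0,-90,0],"twist":0,"fingers":66},
    {"offset":[0,-135,0],"twist":0,"fingers":66},
    {"offset":[0,-180,0],"twist":0,"fingers":66},
    {"offset":[0,-225,0],"twist":0,"fingers":66},
    {"offset":[0,-270,0],"twist":0,"fingers":66},
    {"offset":[0,-315,0],"twist":0,"fingers":66},
    {"offset":[0,-350,0],"twist":0,"fingers":66}
  ]
}}

```text
time_s: 30.5
ee_pos: [528.6, 261.2, 201.0]
eef_rot: [-3.141, 0.0, -0.0]
ft_force: [-0.1, -1.3, -0.2]
gripper_width: 0.752
```

Request:
{"op": "send_rows", "data": {
  "targets": [
    {"offset":[-9.5,-40,0],"twist":0,"fingers":66},
    {"offset":[-9.5,-66.5,0],"twist":0,"fingers":66},
    {"offset":[-9.5,-66.5,0],"twist":0,"fingers":66},
    {"offset":[-9.5,-66.5,0],"twist":0,"fingers":66},
    {"offset":[-9.5,-66.5,0],"twist":0,"fingers":66},
    {"offset":[-9.5,-66.5,0],"twist":0,"fingers":66}
  ]
}}

```text
time_s: 31.1
ee_pos: [519.8, 323.8, 200.7]
eef_rot: [3.141, -0.004, -0.0]
ft_force: [0.4, 0.4, -0.4]
gripper_width: 0.751
```

```bash
python3 - <<'E'
from h import *
f=grab('top','t3.png')
s=robot.state(); print(s['ee_pos'].round(1),s['eef_rot'].round(3),s['gripper_width'],s['ft_force'])
P=cloud(f); q=P[(f['range_z']>0)&(P[...,2]>125)&(P[...,2]<155)&(abs(P[...,0]-527)<40)&(abs(P[...,1]+90)<40)]; print('yellow top (before ~525.5,-90.2)',q.mean(0),len(q))
E
```

```text
[519.9 323.9 200.7] [ 3.141 -0.005 -0.   ] 0.746869980135373 [1.10146761 0.01422514 0.0320187 ]
yellow top (before ~525.5,-90.2) [525.69380804 -93.51936153 133.66067118] 761
```

Request:
{"op": "send_rows", "data": {
  "targets": [
    {"offset":[-1.5,-2,40],"twist":0,"fingers":66},
    {"offset":[-1.5,-2,75],"twist":0,"fingers":66},
    {"offset":[-1.5,-2,92],"twist":0,"fingers":66},
    {"offset":[-1.5,-2,99.5],"twist":0,"fingers":66},
    {"offset":[-1.5,-2,99.5],"twist":0,"fingers":66},
    {"offset":[-1.5,-2,99.5],"twist":0,"fingers":40},
    {"offset":[-1.5,-2,99.5],"twist":0,"fingers":40},
    {"offset":[-1.5,-2,99.5],"twist":0,"fingers":40}
  ]
}}

```text
time_s: 31.95
ee_pos: [519.3, 327.5, 103.0]
eef_rot: [-3.141, 0.002, -0.004]
ft_force: [0.5, -2.4, 3.0]
gripper_width: 0.585
```

Request:
{"op": "send_rows", "data": {
  "targets": [
    {"offset":[0,0,0],"twist":0,"fingers":40},
    {"offset":[0,0,0],"twist":0,"fingers":40},
    {"offset":[0,0,-5],"twist":0,"fingers":40},
    {"offset":[0,0,-25],"twist":0,"fingers":40},
    {"offset":[0,0,-50],"twist":0,"fingers":40},
    {"offset":[0,0,-50],"twist":0,"fingers":40}
  ]
}}

```text
time_s: 32.55
ee_pos: [520.0, 328.7, 154.5]
eef_rot: [-3.138, 0.002, -0.008]
ft_force: [2.0, 0.5, -1.8]
gripper_width: 0.588
```

Request:
{"op": "send_rows", "data": {
  "targets": [
    {"offset":[0,25,0],"twist":0,"fingers":40},
    {"offset":[2,70,0],"twist":0,"fingers":40},
    {"offset":[4,118,0],"twist":0,"fingers":40},
    {"offset":[6,166,0],"twist":0,"fingers":40},
    {"offset":[8,214,0],"twist":0,"fingers":40},
    {"offset":[10,262,0],"twist":0,"fingers":40},
    {"offset":[12,302,0],"twist":0,"fingers":40},
    {"offset":[12,326,0],"twist":0,"fingers":40}
  ]
}}

```text
time_s: 33.35
ee_pos: [528.7, -1.4, 149.7]
eef_rot: [3.141, -0.005, -0.003]
ft_force: [0.1, 0.9, -3.2]
gripper_width: 0.586
```

Request:
{"op": "send_rows", "data": {
  "targets": [
    {"offset":[0,0,0],"twist":0,"fingers":40},
    {"offset":[0,0,0],"twist":0,"fingers":40},
    {"offset":[0,0,0],"twist":0,"fingers":40},
    {"offset":[0,0,15],"twist":0,"fingers":40},
    {"offset":[0,0,30],"twist":0,"fingers":40},
    {"offset":[0,0,30],"twist":0,"fingers":40},
    {"offset":[0,0,30],"twist":0,"fingers":40}
  ]
}}

```text
time_s: 34.05
ee_pos: [528.6, 1.7, 119.7]
eef_rot: [-3.141, 0.001, 0.005]
ft_force: [0.8, -0.4, -2.6]
gripper_width: 0.589
```

```bash
python3 - <<'E'
from h import *
for i in range(3): f=grab('wrist','w7.png')
s=robot.state(); print(s['ee_pos'].round(1),s['eef_rot'].round(3),s['gripper_width'],s['ft_force'])
E
```

```text
[530.2   1.3 121.5] [ 3.142e+00 -2.000e-03  1.000e-03] 0.5833616797004135 [-0.18176523 -0.00995951 -3.34749205]
```

View pics/w7.png

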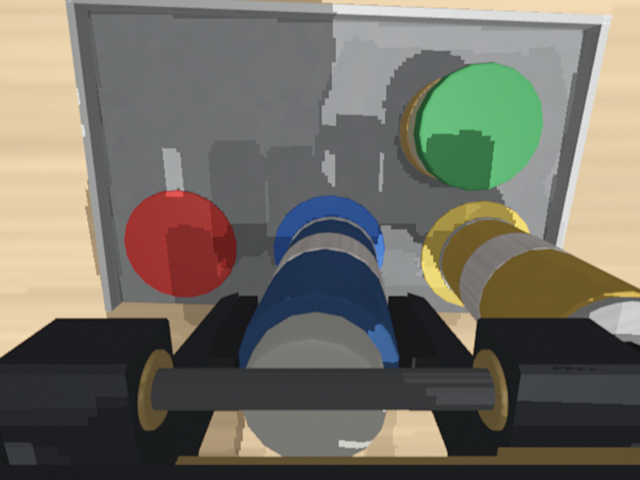

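The wrist view shows the blue can (320,340) over its disc (330,235). The disc centre lies about 2 mm towards −y. The yellow can stands on its own disc. I'll trim, set down and fetch red.

Request:
{"op": "send_rows", "data": {
  "targets": [
    {"offset":[0,1.5,3],"twist":0,"fingers":40},
    {"offset":[0,1.5,7],"twist":0,"fingers":40},
    {"offset":[0,1.5,9],"twist":0,"fingers":40},
    {"offset":[0,1.5,10],"twist":0,"fingers":40},
    {"offset":[0,1.5,10],"twist":0,"fingers":40},
    {"offset":[0,1.5,10],"twist":0,"fingers":40}
  ]
}}

```text
time_s: 34.8
ee_pos: [531.7, -0.8, 113.8]
eef_rot: [3.141, -0.002, 0.006]
ft_force: [-1.9, -1.6, 8.6]
gripper_width: 0.587
```

Request:
{"op": "send_rows", "data": {
  "targets": [
    {"offset":[0,0,0],"twist":0,"fingers":66},
    {"offset":[0,0,0],"twist":0,"fingers":66},
    {"offset":[0,0,0],"twist":0,"fingers":66},
    {"offset":[0,0,-15],"twist":0,"fingers":66},
    {"offset":[0,0,-50],"twist":0,"fingers":66},
    {"offset":[0,0,-90],"twist":0,"fingers":66},
    {"offset":[0,0,-90],"twist":0,"fingers":66}
  ]
}}

```text
time_s: 35.5
ee_pos: [534.0, -0.4, 208.6]
eef_rot: [3.141, -0.002, 0.019]
ft_force: [1.1, -0.2, 1.1]
gripper_width: 0.752
```

Request:
{"op": "send_rows", "data": {
  "targets": [
    {"offset":[6,-45,0],"twist":0,"fingers":66},
    {"offset":[12,-90,0],"twist":0,"fingers":66},
    {"offset":[18,-135,0],"twist":0,"fingers":66},
    {"offset":[25,-180,0],"twist":0,"fingers":66},
    {"offset":[31,-225,0],"twist":0,"fingers":66},
    {"offset":[37,-270,0],"twist":0,"fingers":66},
    {"offset":[43,-310,0],"twist":0,"fingers":66},
    {"offset":[46.5,-328,0],"twist":0,"fingers":66}
  ]
}}

```text
time_s: 36.3
ee_pos: [576.4, 331.1, 201.2]
eef_rot: [-3.141, -0.002, -0.0]
ft_force: [0.7, -0.0, 0.4]
gripper_width: 0.746
```

Request:
{"op": "send_rows", "data": {
  "targets": [
    {"offset":[0,0,0],"twist":0,"fingers":66},
    {"offset":[0,0,0],"twist":0,"fingers":66},
    {"offset":[0,0,0],"twist":0,"fingers":66},
    {"offset":[0,0,0],"twist":0,"fingers":66}
  ]
}}

```text
time_s: 36.7
ee_pos: [576.7, 325.9, 201.3]
eef_rot: [3.141, -0.005, -0.0]
ft_force: [0.1, 0.2, -0.3]
gripper_width: 0.75
```

Request:
{"op": "send_rows", "data": {
  "targets": [
    {"offset":[0.5,-1.5,40],"twist":0,"fingers":66},
    {"offset":[0.5,-1.5,75],"twist":0,"fingers":66},
    {"offset":[0.5,-1.5,92],"twist":0,"fingers":66},
    {"offset":[0.5,-1.5,100],"twist":0,"fingers":66},
    {"offset":[0.5,-1.5,100],"twist":0,"fingers":66},
    {"offset":[0.5,-1.5,100],"twist":0,"fingers":40},
    {"offset":[0.5,-1.5,100],"twist":0,"fingers":40},
    {"offset":[0.5,-1.5,100],"twist":0,"fingers":40}
  ]
}}

```text
time_s: 37.5
ee_pos: [578.5, 329.5, 103.4]
eef_rot: [-3.141, 0.002, -0.005]
ft_force: [-0.1, -1.6, 3.6]
gripper_width: 0.58
```

Request:
{"op": "send_rows", "data": {
  "targets": [
    {"offset":[0,0,0],"twist":0,"fingers":40},
    {"offset":[0,0,0],"twist":0,"fingers":40},
    {"offset":[0,0,-5],"twist":0,"fingers":40},
    {"offset":[0,0,-25],"twist":0,"fingers":40},
    {"offset":[0,0,-50],"twist":0,"fingers":40},
    {"offset":[0,0,-50],"twist":0,"fingers":40}
  ]
}}

```text
time_s: 38.1
ee_pos: [579.0, 330.5, 154.7]
eef_rot: [-3.138, 0.002, -0.008]
ft_force: [1.0, -0.3, -2.6]
gripper_width: 0.582
```

Request:
{"op": "send_rows", "data": {
  "targets": [
    {"offset":[-4,22,0],"twist":0,"fingers":40},
    {"offset":[-10,58,0],"twist":0,"fingers":40},
    {"offset":[-17,100,0],"twist":0,"fingers":40},
    {"offset":[-25,142,0],"twist":0,"fingers":40},
    {"offset":[-33,184,0],"twist":0,"fingers":40},
    {"offset":[-39,220,0],"twist":0,"fingers":40},
    {"offset":[-42.5,238,0],"twist":0,"fingers":40},
    {"offset":[-42.5,238,0],"twist":0,"fingers":40}
  ]
}}

```text
time_s: 38.9
ee_pos: [532.6, 89.0, 149.5]
eef_rot: [3.141, -0.007, -0.005]
ft_force: [-0.1, 0.5, -3.7]
gripper_width: 0.579
```

Request:
{"op": "send_rows", "data": {
  "targets": [
    {"offset":[0,0,0],"twist":0,"fingers":40},
    {"offset":[0,0,0],"twist":0,"fingers":40},
    {"offset":[0,0,0],"twist":0,"fingers":40},
    {"offset":[0,0,15],"twist":0,"fingers":40},
    {"offset":[0,0,30],"twist":0,"fingers":40},
    {"offset":[0,0,30],"twist":0,"fingers":40},
    {"offset":[0,0,30],"twist":0,"fingers":40}
  ]
}}

```text
time_s: 39.6
ee_pos: [533.2, 91.2, 119.6]
eef_rot: [3.141, -0.002, -0.005]
ft_force: [0.9, -0.3, -2.9]
gripper_width: 0.584
```

```bash
python3 - <<'E'
from h import *
for i in range(4): f=grab('wrist','w8.png')
s=robot.state(); print(s['ee_pos'].round(1),s['eef_rot'].round(3),s['gripper_width'],s['ft_force'])
E
```

```text
[534.8  91.2 121.7] [-3.141e+00  2.000e-03 -2.000e-03] 0.5836810016461118 [ 0.96176625  0.23143663 -3.47289205]
```

View pics/w8.png

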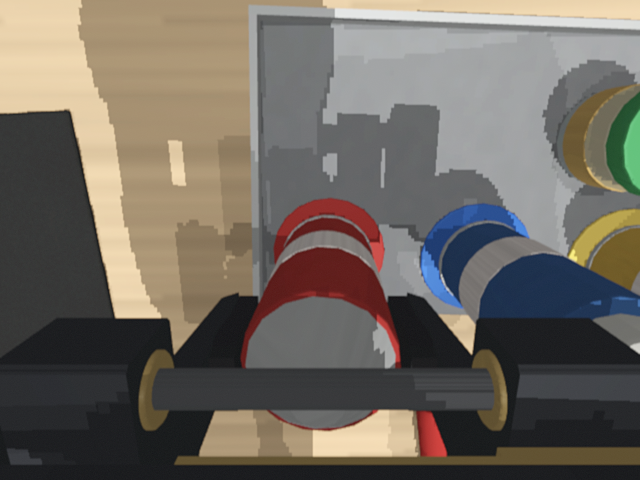

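The wrist view shows the red can (321,330) over its disc (330,240), again about 2 mm off. Blue stands on its disc. I'll trim, set down, rise and back away for a check.

Request:
{"op": "send_rows", "data": {
  "targets": [
    {"offset":[0,1.5,3],"twist":0,"fingers":40},
    {"offset":[0,1.5,7],"twist":0,"fingers":40},
    {"offset":[0,1.5,9],"twist":0,"fingers":40},
    {"offset":[0,1.5,10],"twist":0,"fingers":40},
    {"offset":[0,1.5,10],"twist":0,"fingers":40},
    {"offset":[0,1.5,10],"twist":0,"fingers":40}
  ]
}}

```text
time_s: 40.4
ee_pos: [536.3, 89.3, 114.2]
eef_rot: [3.141, -0.002, 0.006]
ft_force: [-3.3, -2.7, 11.2]
gripper_width: 0.585
```

Request:
{"op": "send_rows", "data": {
  "targets": [
    {"offset":[0,0,0],"twist":0,"fingers":66},
    {"offset":[0,0,0],"twist":0,"fingers":66},
    {"offset":[0,0,0],"twist":0,"fingers":66},
    {"offset":[0,0,-15],"twist":0,"fingers":66},
    {"offset":[0,0,-50],"twist":0,"fingers":66},
    {"offset":[0,0,-90],"twist":0,"fingers":66},
    {"offset":[0,0,-120],"twist":0,"fingers":66}
  ]
}}

```text
time_s: 41.1
ee_pos: [535.0, 89.8, 234.5]
eef_rot: [-3.141, 0.002, -0.004]
ft_force: [0.9, -0.1, -0.6]
gripper_width: 0.75
```

Request:
{"op": "send_rows", "data": {
  "targets": [
    {"offset":[0,-45,0],"twist":0,"fingers":66},
    {"offset":[0,-90,0],"twist":0,"fingers":66},
    {"offset":[0,-135,0],"twist":0,"fingers":66},
    {"offset":[0,-180,0],"twist":0,"fingers":66},
    {"offset":[0,-225,0],"twist":0,"fingers":66},
    {"offset":[0,-250,0],"twist":0,"fingers":66},
    {"offset":[0,-250,0],"twist":0,"fingers":66},
    {"offset":[0,-250,0],"twist":0,"fingers":66}
  ]
}}

```text
time_s: 41.9
ee_pos: [534.5, 339.9, 231.6]
eef_rot: [3.141, 0.0, 0.0]
ft_force: [0.2, -0.3, 0.1]
gripper_width: 0.752
```

```bash
cat > chk.py <<'E'
from h import *
f=grab('top','t4.png'); P=cloud(f); hsv=cv2.cvtColor(f['image'],cv2.COLOR_BGR2HSV); H,S,V=[hsv[...,i].astype(int) for i in range(3)]; v=f['range_z']>0
for n,c in dict(red=(533.8,89.1),blue=(530.5,-.7),yellow=(527.2,-90.9)).items():
    q=P[v&(P[...,2]>108)&(P[...,2]<155)&(abs(P[...,0]-c[0])<40)&(abs(P[...,1]-c[1])<40)]
    r=cv2.minEnclosingCircle(q[:,:2].astype(np.float32)); print(n,'disc',c,'top circle',np.round(r[0],1),round(r[1],1),'mean',q.mean(0).round(1),'zmax',q[:,2].max().round(1))
    for a in(120,): 
        t=q[q[:,2]>a]; print('   cap',np.round(cv2.minEnclosingCircle(t[:,:2].astype(np.float32)),1) if 0 else t.mean(0).round(1))
m=v&(H>45)&(H<75)&(S>120)&(P[...,2]>60)&(P[...,2]<75); print('jar',P[m].mean(0),m.sum())
m=v&(H>5)&(H<22)&(S>150)&(P[...,2]>57)&(P[...,2]<75)&(abs(P[...,1]+322)<60); print('battery',cv2.minAreaRect(P[m][:,:2].astype(np.float32)),np.median(P[m],0))
m=v&(P[...,2]>24)&(P[...,2]<34)&(P[...,0]>505)&(P[...,0]<560)&(abs(P[...,1]+318)<60); print('head',cv2.minAreaRect(P[m][:,:2].astype(np.float32)))
E
python3 chk.py
```

```text
red disc (533.8, 89.1) top circle [534.3  87.9] 25.9 mean [533.5  86.4 134. ] zmax 149.5
   cap [533.9  86.7 134.5]
blue disc (530.5, -0.7) top circle [528.9  -4.4] 25.8 mean [527.9  -4.6 139.4] zmax 149.5
   cap [528.   -4.6 139.5]
yellow disc (527.2, -90.9) top circle [526.2 -94.3] 25.9 mean [525.4 -92.9 133.1] zmax 148.7
   cap [525.5 -93.3 133.5]
jar [601.07889357 -64.76294812  67.50017645] 661
battery ((466.1908264160156, -321.6984558105469), (66.39759826660156, 45.20506286621094), 6.8904128074646) [ 466.25437465 -320.78220275   65.26667829]
head ((532.1315307617188, -314.0964050292969), (38.51261520385742, 76.99935150146484), 1.0488665103912354)
```

View pics/t4.png

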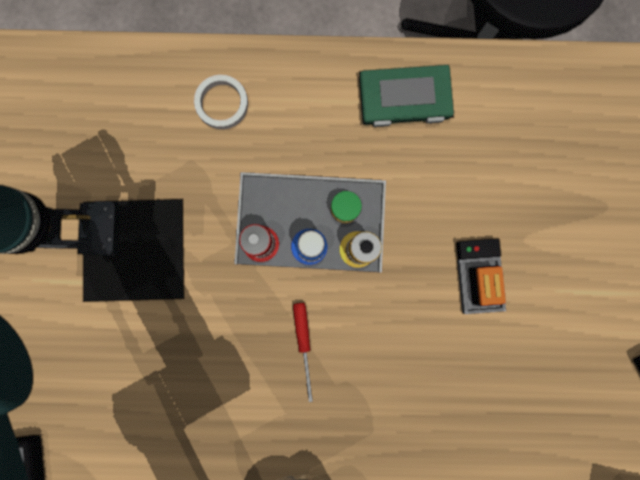

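The final top view shows each can on its own disc (258,240; 310,244; 363,247). The battery is in the pocket (490,286), the jar is unmoved (346,206) and the arm is clear.

```bash
python3 -c "
from plant import close_job
print(close_job())"
```

```text
the job is handed in; nothing more can be done
None
```

I handed the job in at about 42 s of robot time; the interface reports no verdict. I moved the red, blue and yellow cans to the mat, and set the battery in the charger's pocket and let go of it. Then I put yellow, blue and red back on their own discs.

My last check, from the top camera before handing in:

| Item | Result | Limit |
|---|---|---|
| Cans from disc centres | about 1–4 mm | 15 mm |
| Battery from pocket centre | within about 3 mm | 15 mm |
| Screw jar | about 1 mm from its starting reading, which is measurement noise | 25 mm |

- **Cans:** all looked upright, and the arm was clear of everything.
- **Battery height:** its top read 65–66 mm, as expected when it sits flat on the pocket floor.
- **Battery angle:** it read 5.7° from close by and 6.9° in the last check. The charger measured about 5.6°, and the limit is 20°.
- **One disagreement:** the last fit of the charger head read 1° and 38.5 mm long instead of 35 mm, against about 5.6° in the two earlier measurements. I put it down to edge pixels and relied on the earlier values.

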